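Tip a test bar into its V-groove and push it home

TASK

In the hardness lab, two steel test bars stand on end on the pads of a twin cradle. With closed fingers, gently push the orange-topped bar over so that it falls lengthwise into the V-groove in front of it, then push on its foot end to slide it along the groove until its orange end rests against the yellow end stop. Do not grip or lift the bar, leave the green-topped bar standing untouched, do not disturb the other things on the bench, and finish clear of everything.

Things in the scene. Friction and masses are not known exactly. Their poses are not given: they have to be found in the camera images.
- cradle: Twin-lane bar cradle, fixed to the bench, place and yaw vary: grey base 225 mm along x (-45 to 180) by 200 mm along y. Origin on the bench surface midway between the two standing pads; +x runs along the grooves from the pads to the yellow end stop, +y to the left lane, z up. Lanes are centred at y=+60 mm (left) and -60 mm (right).
- pad_left (a point): Centre of the left lane's flat black standing pad (cradle x=0, 20 mm above the bench), where a bar stands, within 3 mm. The pad runs from 45 mm behind to 20 mm before this point; behind the bar, from 20 to 26 mm back, a steel heel strip crosses it, 5 mm high. The groove starts where the pad ends. Axes as the cradle's.
- pad_right (a point): The same point of the right (-y) lane's pad.
- stop_left (a point): Point on the inner face of the yellow end stop of the left lane (cradle x=165 mm, 35 mm above the bench; the stop's top is at 49 mm), on the axis of a bar that lies home. The V-groove from pad to stop has 45 degree flanks, its sides rise to 33 mm above the bench; a bar lies in it with its underside at 20, axis at 35 and upper side at 50 mm.
- stop_right (a point): The same point for the right (-y) lane.
- bar_orange_mid (a point): Centre of the loose steel bar with the orange upper third, 30 mm in diameter, 110 mm long, 0.4 to 0.8 kg, standing in the left or right lane; z along the bar to the orange end. Pushed near the top it goes over once the top has moved some 28 mm, falls into the groove, foot near the pad's front edge, orange end 30 to 50 mm short of the stop; then it slides with a few newtons.
- bar_orange_foot (a point): Centre of the orange bar's plain steel foot face.
- bar_orange_top (a point): Centre of the orange bar's orange end face.
- bar_green_mid (a point): Centre of the other steel bar, with a green upper third, same size, standing in the other lane; to be left standing.
- anvil_mid (a point): Black anvil on the bench: disc 60 mm across with a 24 mm stem pointing up, 40 mm high; point half-way up. Leave alone.
- carton_mid (a point): Loose orange and white carton 90 x 60 x 45 mm on the bench, its centre. Leave alone.
- test_block_mid (a point): Steel hardness test block, disc 64 mm across and 14 mm thick, its centre. Leave alone.
- oil_bottle_mid (a point): Clear bottle with red cap, 50 mm across, 120 mm high, its centre. Leave alone.
- screwdriver_grip (a point): Handle of the screwdriver lying on the bench. Leave alone.
- bar_orange: The same orange-topped bar, with its origin at the centre of its foot face, z along the bar to the orange end.
- bar_green: The green-topped bar, with its origin at the centre of its foot face.

How it is judged:
On the way, in this order (a step that is already met when the one before it is completed fails the run):
1. the orange bar has been tipped over and lies in its groove, not yet against the end stop (angle between bar_orange_mid's own z axis and vertical above 1.5 rad and ((y of bar_orange_top in the frame of stop_left between -0.006 and 0.006 m and y of bar_orange_foot in the frame of stop_left between -0.006 and 0.006 m) or (y of bar_orange_top in the frame of stop_right between -0.006 and 0.006 m and y of bar_orange_foot in the frame of stop_right between -0.006 and 0.006 m)) and height (world z) of bar_orange_mid below 0.04 m and distance between bar_orange_top and stop_left above 0.012 m and distance between bar_orange_top and stop_right above 0.012 m), for 0.2 s.
2. the orange bar has been slid home against the end stop ((distance between bar_orange_top and stop_left below 0.005 m or distance between bar_orange_top and stop_right below 0.005 m)), for 0.2 s.
At the end, for the whole second after the job is handed in: The orange-topped bar lies at rest in its groove with its orange end within 5 mm of the end stop's face; the green-topped bar stands where it stood (within 6 mm) ((distance between bar_orange_top and stop_left below 0.005 m or distance between bar_orange_top and stop_right below 0.005 m) and angle between bar_orange_mid's own z axis and vertical above 1.5 rad and ((y of bar_orange_top in the frame of stop_left between -0.006 and 0.006 m and y of bar_orange_foot in the frame of stop_left between -0.006 and 0.006 m) or (y of bar_orange_top in the frame of stop_right between -0.006 and 0.006 m and y of bar_orange_foot in the frame of stop_right between -0.006 and 0.006 m)) and height (world z) of bar_orange_mid below 0.04 m and linear speed of bar_orange below 0.01 m/s and angle between bar_green_mid's own z axis and vertical below 0.05 rad and distance of bar_green_mid from where it was at the start of the episode below 0.006 m); the robot touches nothing.
It fails at once if the orange bar is lifted (its centre more than 20 mm above its standing height) (height (world z) of bar_orange_mid above 0.095 m).
It fails at once if the orange bar's foot is lifted (more than 45 mm above the pad) (height (world z) of bar_orange_foot above 0.065 m).
It fails at once if the orange bar is gripped or struck (fingers press on it with more than 35 N) (contact force between the fingers and bar_orange above 35 N).
It fails at once if the green bar is touched, moved or tipped (distance of bar_green_mid from where it was at the start of the episode above 0.01 m or angle between bar_green_mid's own z axis and vertical above 0.12 rad or contact force between bar_green and the arm above 1 N or contact force between bar_green and the fingers above 1 N).
It fails at once if another thing on the bench is moved more than 15 mm (distance of any of carton_mid, anvil_mid, test_block_mid, oil_bottle_mid, screwdriver_grip from where it was at the start of the episode above 0.015 m).
It also fails if it takes over 42 s, if anything falls off the work surface, if the arm or the gripper's body presses on something with over 40 N, if the wrist force passes 120 N, or if a joint passes its speed limit or range.

ROBOT

A 6-joint arm with a two-finger parallel gripper is mounted at the origin on the work surface. World frame = base frame: x ahead of the robot, y to its left, z up, the work surface at z = 0. Lengths are in m, angles in rad, forces in N, time in s.
With the tool pointing down it reaches from about 0.375 to 0.9 m from the base axis. Payload 3.1 kg.
Tool frame: the origin (TCP) lies between the finger pads; the fingertips stand 19 mm ahead of it and the grasp point (between the pads) is the TCP; z points along the fingers, y is the line along which they close (so a half turn about z gives the same grasp; the last joint's range is limited). The gripper opens to 87 mm and grips with 3 to 60 N. Pads are 19 mm wide; open, the fingers measure 117 mm over their backs; the gripper's body (75 mm by 190 mm) begins 51 mm behind the grasp point.
Start: joints at [-1.345, 0.527, 1.433, -0, 1.181, -0.178], TCP at [0.246, -0.574, 0.242] pointing down, gripper open.
Joint ranges: [-3.08, 3.08], [-0.75, 2.2], [0.22, 2.44], [-1.43, 4.57], [0, 2.65], [-2.85, 2.85]. Speed limits (rad/s): [2.79, 2.79, 3.14, 3.14, 3.14, 3.14].

INTERFACE

Orientations are given as a unit quaternion [x, y, z, w].
In Python, from rig import robot, camera, camera_info, hand_in gives the robot as it stands.
- The arm moves only by the shell command python3 -m handwheel 'ROWS' [FORCE]. ROWS is a JSON object of lists of equal length, an entry for each row: "hand": the opening, from 0 (shut) to 1 (fully open); "translation": the shift along the world's x, y, z in mm, a list of three; "turn": the turn, a rotation vector about the world's x, y, z in rad, a list of three. In form: {"hand": [hand, ...], "translation": [[tx, ty, tz], ...], "turn": [[ax, ay, az], ...]}. A call has 1 to 12 rows; each row is the pose to reach, as a shift and turn from the pose commanded when the call began; what a row does not reach only later rows make up. A row lasts 1/12 s, in which the tool goes at most 41.7 mm and 7.16 degrees, less where a joint would pass 70% of its speed; a pose out of reach is approached as far as the arm can. A call with a gripper value outside its range is refused whole. The fingers move at their own pace and stop on an object; FORCE is the grip in N (left out, the last holds). Time passes only in rows, so rows that repeat a pose let the fingers close. It gives the time, the measured TCP pose, the force, the opening and the grip force at its end, in the units of the state.
- robot.get_obs(): the state, without advancing time (a new reading comes with each control period).
- camera(name): name is "side" or "top" or "wrist"; returns (picture, depth): 384x512x3 uint8, red, green, blue; 384x512 float32, m along the optical axis (not along the pixel's ray), 0 where there is no reading.
- camera_info(name): a dict with "vertical_fov" (degrees; the focal length in pixels is half the picture's height over the tangent of half this angle, whatever the lens; pixels are square), "cx", "cy" (the principal point, pixels), "world_from_camera" (4x4, takes a point from camera to world coordinates). Camera axes: x right, y down, z forward; pixel columns grow to the right and rows downward; lengths in m; the calibration is good to about 2 mm. The wrist camera is an equidistant fisheye: a pixel r from the principal point sees the ray r / f radians off the axis. A picture is of the moment at which its call begins: read the wrist's pose just before it. camera_info takes no time and is no camera call; for the wrist camera it gives the pose at the moment of the call.
- hand_in(): hands the job in; it is judged then, once.
The state is a dict: "time": time; "q": joint angles; "joint_velocities": joint speeds; "joint_torque": joint torques, N m; "position": TCP position; "tool_rot": TCP orientation; "ft_force": force on the tool from outside, world axes, zero at the start; "moment": the same for the moment, N m; "grip_width": finger opening in m; "grip_force": force on a finger pad.
Only numpy, scipy, OpenCV 4.12 (cv2) and the standard library are available. Lean on these libraries where they do the work, as an engineer would, in place of code of your own. Each camera call takes 0.05 s, during which the arm holds its last target. There are 200 camera calls.

## Working session

There is one attempt and no reset: what is moved stays moved. The work goes in short steps, Python scripts to look and compute and a shell command to move; the robot and the scene stay as the last step left them, time stands still between calls to the robot, and variables do not carry over. Pictures are saved under pics/ and viewed, at most 10 in all, crops included, and the job is handed in when it is done.

```bash
mkdir -p pics
cat > h.py <<'E'
import numpy as np, cv2
from rig import robot, camera, camera_info, hand_in
def grab(n):
    i=camera_info(n); p,d=camera(n); return p,d,i
def ray(i,u,v):
    f=192/np.tan(np.radians(i["vertical_fov"])/2); T=np.array(i["world_from_camera"])
    d=np.array([(u-i["cx"])/f,(v-i["cy"])/f,1]); return T[:3,3],T[:3,:3]@d
def plane(i,u,v,z):
    o,d=ray(i,u,v); return o+d*(z-o[2])/d[2]
def cloud(d,i):
    h,w=d.shape; u,v=np.meshgrid(np.arange(w),np.arange(h))
    f=192/np.tan(np.radians(i["vertical_fov"])/2); T=np.array(i["world_from_camera"])
    P=np.stack([(u-i["cx"])/f*d,(v-i["cy"])/f*d,d],-1); return P@T[:3,:3].T+T[:3,3]
E
python3 - <<'E'
from h import *
for n in("top","side"):
    p,d,i=grab(n); np.savez(f"pics/{n}.npz",p=p,d=d); cv2.imwrite(f"pics/{n}.png",cv2.resize(p[:,:,::-1],(800,600)))
    print(n,i["vertical_fov"],i["cx"],i["cy"],np.round(i["world_from_camera"],3).tolist(),(d>0).mean())
o=robot.get_obs();print(o["time"],o["position"],o["tool_rot"])
E
```

```text
top 43.14004817547648 260.5092883327511 187.2968555349344 [[-0.027, -0.994, 0.107, 0.394], [-1.0, 0.026, -0.015, 0.073], [0.012, -0.107, -0.994, 1.804], [0.0, 0.0, 0.0, 1.0]] 0.99591064453125
side 50.70119171488302 254.04875128206507 184.51411272251278 [[-0.782, -0.342, 0.521, -0.106], [-0.623, 0.405, -0.669, 0.894], [0.018, -0.848, -0.53, 0.761], [0.0, 0.0, 0.0, 1.0]] 0.9961039225260416
0.1 [ 0.24602788 -0.57385501  0.24065477] [ 9.79584258e-01  2.01031615e-01 -3.48836545e-05 -9.85310453e-04]
```

View pics/top.png

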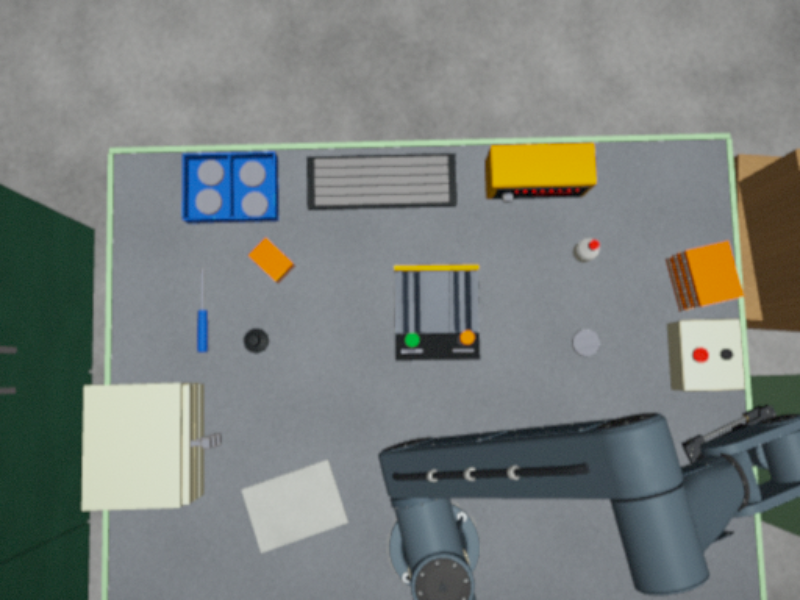

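View pics/side.png

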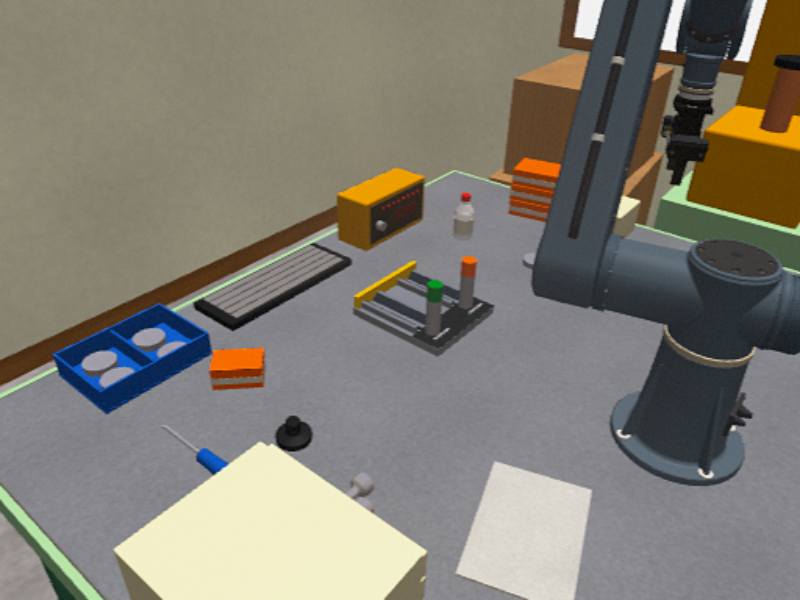

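The top view shows the cradle near (437,312) with its yellow stop at the far side (row 267). The orange bar is in the right lane (467,338) and the green bar in the left (412,340). In the side view the bars are at (468,270) and (434,292). Next I measure them.

Run:
```python
from h import *
for n in("top","side"):
    z=np.load(f"pics/{n}.npz");p,d=z["p"],z["d"];i=camera_info(n);hsv=cv2.cvtColor(p,cv2.COLOR_RGB2HSV);C=cloud(d,i)
    roi=(abs(C[...,0]-.53)<.2)&(abs(C[...,1])<.16)
    for c,lo,hi in(("orange",3,19),("green",50,75),("yellow",20,32)):
        m=roi&(hsv[...,0]>=lo)&(hsv[...,0]<=hi)&(hsv[...,1]>150)&(hsv[...,2]>70)
        P=C[m]; 
        if len(P)<5: print(n,c,len(P));continue
        zt=np.percentile(P[:,2],95); t=m&(C[...,2]>zt-.006); v,u=np.nonzero(t)
        zz=.049 if c=="yellow" else .130
        print(n,c,m.sum(),"ztop",zt.round(4),"cen@plane",plane(i,u.mean(),v.mean(),zz).round(4),"cloud",C[t].mean(0).round(4),"min",C[t].min(0).round(3),"max",C[t].max(0).round(3))
        if c=="yellow" and n=="top":
            X=np.array([plane(i,a,b,zz)[:2] for a,b in zip(u,v)]);print("rect",cv2.minAreaRect((X*1000).astype(np.float32)), np.polyfit(X[:,1],X[:,0],1))
    if n=="top":
        b=roi&(hsv[...,2]<60)&(C[...,2]<.04)&(C[...,2]>.01)&(C[...,0]<.53)
        v,u=np.nonzero(b);X=np.array([plane(i,a,bb,.02)[:2] for a,bb in zip(u,v)]);print("pad",cv2.minAreaRect((X*1000).astype(np.float32)))
```

```text
top orange 45 ztop 1.8037 cen@plane [ 0.6341 -0.3298  0.13  ] cloud [0.3939 0.073  1.8037] min [0.394 0.073 1.804] max [0.394 0.073 1.804]
top green 73 ztop 0.136 cen@plane [0.4707 0.0401 0.13  ] cloud [0.4706 0.0401 0.1336] min [0.457 0.028 0.13 ] max [0.484 0.052 0.142]
top yellow 219 ztop 0.133 cen@plane [ 0.5309 -0.1221  0.049 ] cloud [ 0.4594 -0.0566  0.4097] min [ 0.394 -0.093  0.127] max [0.485 0.073 1.804]
rect ((724.2020263671875, -191.885986328125), (150.8132781982422, 543.6842041015625), 54.01118850708008) [-1.54107109  0.34286097]
pad ((479.69012451171875, -22.971755981445312), (190.64263916015625, 99.16002655029297), 88.50228118896484)
side orange 109 ztop 0.1317 cen@plane [ 0.4707 -0.0812  0.13  ] cloud [ 0.4706 -0.081   0.1301] min [ 0.456 -0.097  0.126] max [ 0.486 -0.065  0.133]
side green 46 ztop 0.1323 cen@plane [0.4699 0.0389 0.13  ] cloud [0.4693 0.0399 0.1308] min [0.455 0.024 0.128] max [0.484 0.054 0.134]
side yellow 305 ztop 0.0504 cen@plane [ 0.6375 -0.0145  0.049 ] cloud [ 0.6383 -0.0171  0.0482] min [ 0.63  -0.123  0.044] max [0.647 0.076 0.052]
```

Run:
```python
from h import *
n="top";z=np.load("pics/top.npz");p,d=z["p"],z["d"];i=camera_info(n);hsv=cv2.cvtColor(p,cv2.COLOR_RGB2HSV);C=cloud(d,i)
s=(hsv[...,1]>150)&(hsv[...,2]>70)&(d>0)&(hsv[...,0]<35)&(abs(C[...,1])<.16)
m=s&(abs(C[...,2]-.132)<.012)&(abs(C[...,0]-.47)<.04);v,u=np.nonzero(m);print("orange",m.sum(),plane(i,u.mean(),v.mean(),.13).round(4),C[m].mean(0).round(4))
for n in("top","side"):
    z=np.load(f"pics/{n}.npz");p,d=z["p"],z["d"];i=camera_info(n);hsv=cv2.cvtColor(p,cv2.COLOR_RGB2HSV);C=cloud(d,i)
    s=(hsv[...,1]>130)&(hsv[...,2]>70)&(d>0)&(hsv[...,0]<35)&(hsv[...,0]>19)&(abs(C[...,1]+.02)<.13)
    m=s&(abs(C[...,2]-.049)<.012)&(abs(C[...,0]-.64)<.04);v,u=np.nonzero(m)
    X=np.array([plane(i,a,b,.049)[:2] for a,b in zip(u,v)])
    print(n,m.sum(),X.mean(0).round(4),"dx/dy",np.polyfit(X[:,1],X[:,0],1),X.min(0),X.max(0))
```

```text
orange 58 [ 0.4726 -0.0818  0.13  ] [ 0.4726 -0.0819  0.1294]
top 175 [ 0.6405 -0.0238] dx/dy [0.0139813  0.64084316] [ 0.63210719 -0.1217733 ] [0.646663   0.07554802]
side 207 [ 0.6336 -0.0114] dx/dy [0.00324609 0.63359774] [ 0.61968432 -0.12165711] [0.64570877 0.08733662]
```

Both views agree on the orange bar: top at (0.472, -0.0815), right lane. Cradle yaw is about -0.015, and the right stop is near (0.635, -0.083). I'll bring the closed fingers in behind the bar with the closing line along x, which keeps the gripper body away from the green bar.

```bash
python3 -m handwheel '{"hand":[0,0,0,0,0,0,0,0,0,0,0,0],"translation":[[5,15,0],[15,45,0],[27,78,0],[40,114,0],[53,150,0],[66,186,0],[79,222,0],[92,258,0],[105,294,0],[117,330,0],[128,360,0],[135,380,0]],"turn":[[0,0,0.05],[0,0,0.15],[0,0,0.26],[0,0,0.37],[0,0,0.48],[0,0,0.59],[0,0,0.7],[0,0,0.81],[0,0,0.92],[0,0,1.03],[0,0,1.1],[0,0,1.151]]}' 10
python3 -m handwheel '{"hand":[0,0,0,0,0,0],"translation":[[8,25,0],[18,55,0],[28,82,0],[34,102,0],[37,112,0],[37,112,0]],"turn":[[0,0,0],[0,0,0],[0,0,0],[0,0,0],[0,0,0],[0,0,0]]}'
python3 - <<'E'
from h import *
o=robot.get_obs();print(o["time"],o["position"],o["tool_rot"],o["ft_force"],o["grip_width"])
E
```

```text
time: 1.1
position: [0.3809, -0.1911, 0.2413]
tool_rot: [0.711, 0.704, 0.0, -0.001]
ft_force: [-0.5, 0.4, 1.0]
grip_width: 0.0149
grip_force: 0.0
time: 1.6
position: [0.418, -0.0808, 0.2414]
tool_rot: [0.711, 0.703, -0.0, -0.0]
ft_force: [-0.7, -0.3, 0.3]
grip_width: 0.0007
grip_force: 0.0
1.6 [ 0.41802014 -0.08075712  0.24136663] [ 7.11248002e-01  7.02941006e-01 -7.54481336e-05 -4.64962885e-04] [-0.70666519 -0.304664    0.31065459] 0.0006664985447332804
```

```bash
python3 -m handwheel '{"hand":[0,0,0,0,0,0,0],"translation":[[0,0,-12],[0,0,-36],[0,0,-64],[0,0,-90],[0,0,-106],[0,0,-111],[0,0,-111]],"turn":[[0,0,0],[0,0,0],[0,0,0],[0,0,0],[0,0,0],[0,0,0],[0,0,0]]}'
python3 - <<'E'
from h import *
p,d,i=grab("side"); cv2.imwrite("pics/s2.png",cv2.resize(p[140:240,220:350,::-1],None,fx=6,fy=6,interpolation=2))
E
```

```text
time: 2.18
position: [0.4174, -0.0832, 0.1294]
tool_rot: [0.713, 0.701, -0.001, -0.001]
ft_force: [-0.4, -1.0, 0.4]
grip_width: 0.0004
grip_force: 0.0
```

View pics/s2.png

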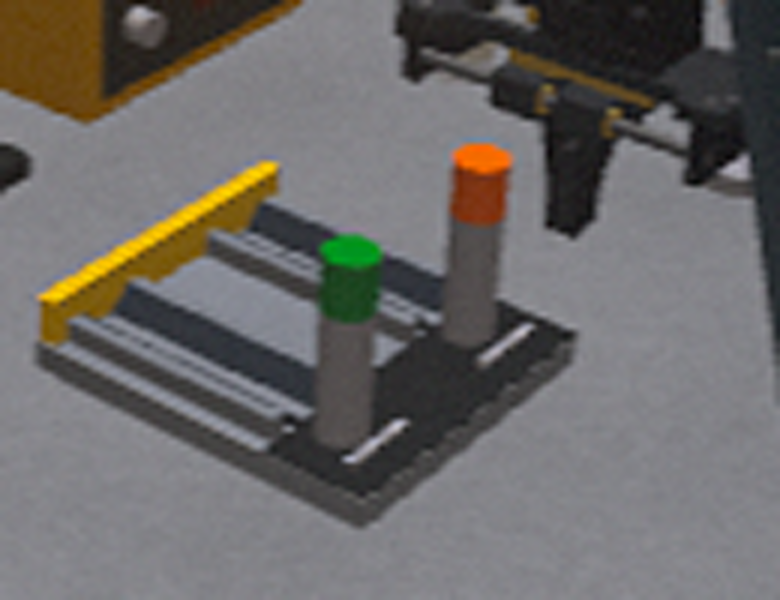

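The side crop shows the closed fingers behind the orange bar (482,160 in the crop) with the tip (570,235) level with the orange band, and the gripper body above the bar tops. I'll push gently now.

```bash
python3 -m handwheel '{"hand":[0,0,0,0,0,0,0,0,0,0,0,0],"translation":[[3,1,0],[7,1,0],[11,1,0],[14,1,0],[17,1,0],[19,1,0],[21,1,0],[23,1,0],[25,1,0],[27,1,0],[29,1,0],[31,1,0]],"turn":[[0,0,0],[0,0,0],[0,0,0],[0,0,0],[0,0,0],[0,0,0],[0,0,0],[0,0,0],[0,0,0],[0,0,0],[0,0,0],[0,0,0]]}'
python3 - <<'E'
from h import *
p,d,i=grab("side"); cv2.imwrite("pics/s3.png",cv2.resize(p[140:240,220:350,::-1],None,fx=6,fy=6,interpolation=2))
E
```

```text
time: 3.23
position: [0.4493, -0.0814, 0.1305]
tool_rot: [0.712, 0.702, -0.0, -0.0]
ft_force: [-0.2, 0.4, -0.1]
grip_width: 0.0007
grip_force: 0.3
```

View pics/s3.png

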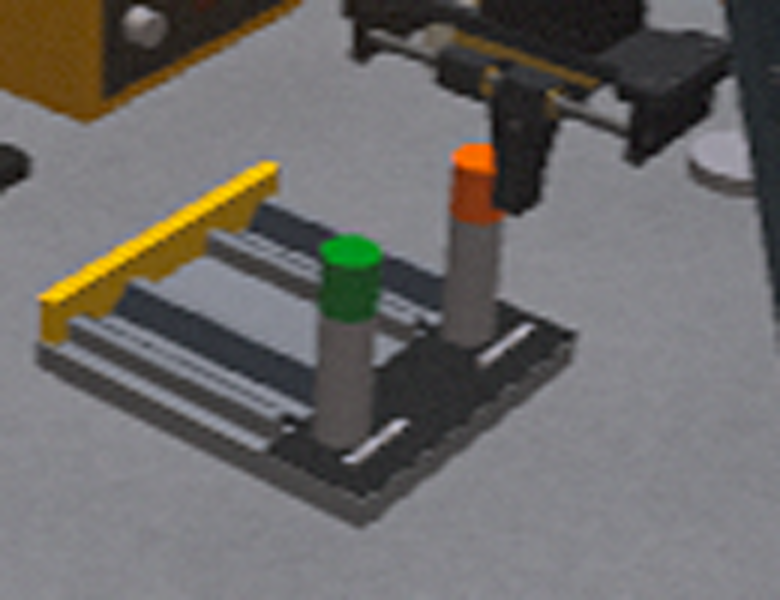

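The finger tip (515,205) is about at the back of the orange band, which is still upright. I'll keep pushing at 3 mm per row.

```bash
python3 -m handwheel '{"hand":[0,0,0,0,0,0,0,0,0,0,0,0],"translation":[[2,0,0],[5,0,0],[8,0,0],[11,0,0],[14,0,0],[16,0,0],[18,0,0],[20,0,0],[22,0,0],[24,0,0],[26,0,0],[28,0,0]],"turn":[[0,0,0],[0,0,0],[0,0,0],[0,0,0],[0,0,0],[0,0,0],[0,0,0],[0,0,0],[0,0,0],[0,0,0],[0,0,0],[0,0,0]]}'
cat >> h.py <<'E'
def orange(name):
    p,d,i=grab("side"); hsv=cv2.cvtColor(p,cv2.COLOR_RGB2HSV);C=cloud(d,i)
    m=(d>0)&(hsv[...,0]>=3)&(hsv[...,0]<=19)&(hsv[...,1]>150)&(hsv[...,2]>70)&(abs(C[...,0]-.56)<.13)&(abs(C[...,1]+.02)<.14)
    P=C[m];print(m.sum(),"min",P.min(0).round(3),"max",P.max(0).round(3),"mean",P.mean(0).round(4))
    cv2.imwrite(f"pics/{name}.png",cv2.resize(p[140:240,220:350,::-1],None,fx=6,fy=6,interpolation=2))
E
python3 -c 'from h import *;orange("s4")'
```

```text
time: 4.28
position: [0.4774, -0.0814, 0.1305]
tool_rot: [0.712, 0.702, 0.0, 0.0]
ft_force: [-0.6, -0.0, 0.1]
grip_width: 0.0005
grip_force: 0.0
121 min [ 0.431 -0.105  0.032] max [0.637 0.018 0.213] mean [ 0.5021 -0.0734  0.1311]
```

```bash
python3 -m handwheel '{"hand":[0,0,0,0,0,0,0],"translation":[[2,0,0],[4,0,0],[6,0,0],[8,0,0],[8,0,0],[8,0,0],[8,0,0]],"turn":[[0,0,0],[0,0,0],[0,0,0],[0,0,0],[0,0,0],[0,0,0],[0,0,0]]}'
python3 -c 'from h import *;orange("s5")'
```

```text
time: 4.92
position: [0.4851, -0.0814, 0.1305]
tool_rot: [0.712, 0.702, -0.0, -0.0]
ft_force: [-0.2, -0.6, 0.3]
grip_width: 0.0004
grip_force: 0.0
95 min [ 0.438 -0.109  0.021] max [0.635 0.06  0.213] mean [ 0.5562 -0.0701  0.0851]
```

View pics/s5.png

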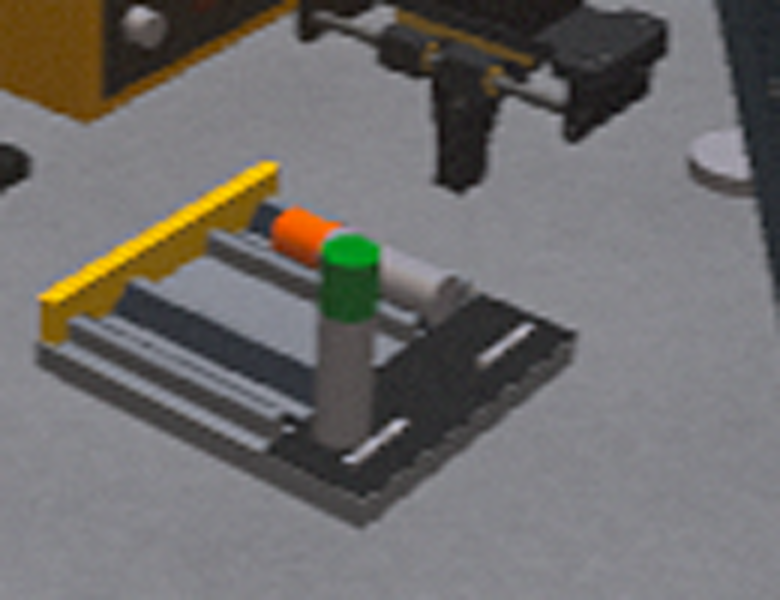

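The bar lies in its groove. The orange end (300,235) is short of the yellow stop, the foot is near (455,295), and the green bar is still standing. Next I back off, then go down behind the foot.

```bash
python3 -m handwheel '{"hand":[0,0,0,0,0,0,0,0,0,0,0,0],"translation":[[-6,0,0],[-18,0,0],[-32,0,0],[-44,0,0],[-51,0,0],[-53,0,-5],[-53,0,-18],[-53,0,-38],[-53,0,-58],[-53,0,-73],[-53,0,-79],[-53,0,-79]],"turn":[[0,0,0],[0,0,0],[0,0,0],[0,0,0],[0,0,0],[0,0,0],[0,0,0],[0,0,0],[0,0,0],[0,0,0],[0,0,0],[0,0,0]]}'
python3 - <<'E'
from h import *
o=robot.get_obs();print(o["position"],o["ft_force"])
p,d,i=grab("top");cv2.imwrite("pics/t2.png",cv2.resize(p[150:250,235:325,::-1],None,fx=6,fy=6,interpolation=2))
orange("s6")
p,d,i=grab("side");hsv=cv2.cvtColor(p,cv2.COLOR_RGB2HSV);C=cloud(d,i)
m=(d>0)&(hsv[...,0]<=19)&(hsv[...,1]>150)&(C[...,2]<.06)&(C[...,2]>.02)&(abs(C[...,1]+.083)<.025)&(abs(C[...,0]-.58)<.05)
P=C[m];print(len(P),P.min(0),P.max(0),P.mean(0))
b=(d>0)&(abs(C[...,1]+.083)<.008)&(C[...,2]>.044)&(C[...,2]<.055)&(C[...,0]<.62)&(C[...,0]>.46);print("upper line x",np.percentile(C[b][:,0],[1,5,95,99]))
E
```

```text
time: 5.97
position: [0.4319, -0.0814, 0.0502]
tool_rot: [0.712, 0.702, -0.0, -0.001]
ft_force: [0.4, 0.2, 0.7]
grip_width: 0.0003
grip_force: 0.0
[ 0.43187456 -0.08136129  0.05019268] [0.37561984 0.20777305 0.72118515]
79 min [ 0.434 -0.106  0.022] max [0.635 0.07  0.132] mean [ 0.5695 -0.0735  0.0516]
68 [ 0.56516789 -0.10481057  0.02160437] [ 0.61795676 -0.06804481  0.05280824] [ 0.5836599  -0.07721529  0.04218845]
upper line x [0.4868345  0.4883192  0.5900005  0.59338708]
```

View pics/s6.png

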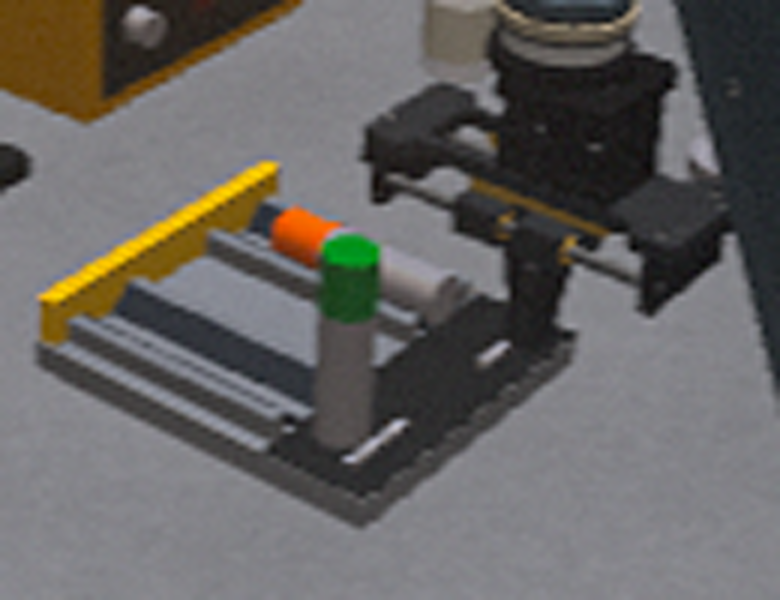

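The fingers are behind the foot, which is at x ≈ 0.486. The orange end is near 0.595, about 40 mm short of the stop. Now I slide it.

```bash
python3 -m handwheel '{"hand":[0,0,0,0,0,0,0,0,0,0,0,0],"translation":[[4,0,0],[10,0,0],[17,0,0],[23,0,0],[27,0,0],[30,0,0],[33,0,0],[36,0,0],[39,0,0],[42,0,0],[45,0,0],[48,0,0]],"turn":[[0,0,0],[0,0,0],[0,0,0],[0,0,0],[0,0,0],[0,0,0],[0,0,0],[0,0,0],[0,0,0],[0,0,0],[0,0,0],[0,0,0]]}'
python3 -m handwheel '{"hand":[0,0,0,0,0,0,0,0,0],"translation":[[3,0,0],[6,0,0],[9,0,0],[12,0,0],[15,0,0],[17,-1,0],[19,-1,0],[21,-1,0],[22,-1,0]],"turn":[[0,0,0],[0,0,0],[0,0,0],[0,0,0],[0,0,0],[0,0,0],[0,0,0],[0,0,0],[0,0,0]]}'
cat >> h.py <<'E'
def bar():
    p,d,i=grab("side");hsv=cv2.cvtColor(p,cv2.COLOR_RGB2HSV);C=cloud(d,i)
    m=(d>0)&(hsv[...,0]<=16)&(hsv[...,1]>150)&(C[...,2]<.06)&(C[...,2]>.02)&(abs(C[...,1]+.083)<.025)&(abs(C[...,0]-.60)<.06)
    P=C[m];print(len(P),np.percentile(P[:,0],[5,50,95]).round(4),P.mean(0).round(4))
    b=(d>0)&(abs(C[...,1]+.083)<.008)&(C[...,2]>.044)&(C[...,2]<.055)&(C[...,0]<.62)&(C[...,0]>.46);print("line",np.percentile(C[b][:,0],[1,5,95,99]))
E
python3 -c 'from h import *;bar()'
```

```text
time: 7.12
position: [0.4798, -0.0814, 0.0515]
tool_rot: [0.712, 0.702, -0.0, -0.001]
ft_force: [-5.6, -2.4, 2.7]
grip_width: 0.0005
grip_force: 3.0
time: 7.87
position: [0.4947, -0.0804, 0.0509]
tool_rot: [0.712, 0.702, -0.004, -0.008]
ft_force: [-11.2, -1.3, 7.7]
grip_width: 0.001
grip_force: 5.9
67 [0.5847 0.5982 0.6315] [ 0.6004 -0.0782  0.0418]
line [0.48280414 0.48339437 0.60938228 0.61103262]
```

```bash
python3 -c 'from h import *;o=robot.get_obs();print(o["position"],o["ft_force"],o["moment"]);orange("s7")'
```

```text
[ 0.4950956  -0.08036499  0.05095511] [-10.09928346  -0.99906181   6.70249287] [-0.08105912  1.63703229 -0.01935595]
92 min [ 0.448 -0.105  0.022] max [0.636 0.069 0.133] mean [ 0.5813 -0.0689  0.0581]
```

View pics/s7.png

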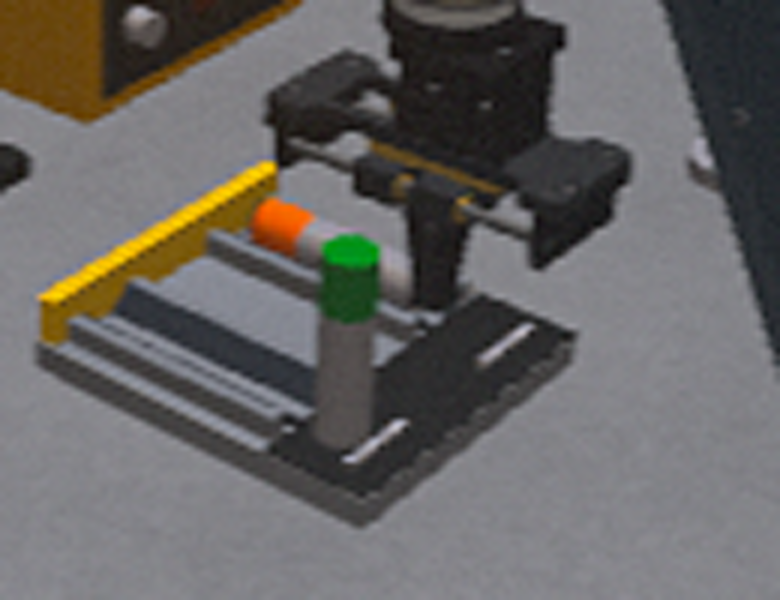

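The bar has slid roughly half of the gap, but the fingers lag and see +7 N upward, so the tip is probably rubbing the groove. I'll raise it slightly and go on.

```bash
python3 -m handwheel '{"hand":[0,0,0,0,0,0],"translation":[[0,0,1],[0,0,2],[0,0,3],[0,0,4],[0,0,5],[0,0,5]],"turn":[[0,0,0],[0,0,0],[0,0,0],[0,0,0],[0,0,0],[0,0,0]]}'
python3 -c 'from h import *;bar()'
```

```text
time: 8.47
position: [0.502, -0.0824, 0.0566]
tool_rot: [0.712, 0.702, -0.0, -0.0]
ft_force: [-2.8, 0.5, -2.2]
grip_width: 0.0003
grip_force: 1.8
66 [0.5905 0.6046 0.6332] [ 0.6067 -0.0776  0.0423]
line [0.48956609 0.49074003 0.61220409 0.61612595]
```

```bash
python3 -m handwheel '{"hand":[0,0,0,0,0,0,0],"translation":[[1.5,0,0],[3,0,0],[4.5,0,0],[6,0,0],[7.5,0,0],[9,0,0],[9,0,0]],"turn":[[0,0,0],[0,0,0],[0,0,0],[0,0,0],[0,0,0],[0,0,0],[0,0,0]]}'
python3 -c 'from h import *;bar()'
```

```text
time: 9.1
position: [0.5118, -0.0826, 0.0566]
tool_rot: [0.712, 0.702, 0.0, 0.0]
ft_force: [-3.2, 1.1, -1.8]
grip_width: 0.0009
grip_force: 1.5
66 [0.5989 0.6164 0.6329] [ 0.616  -0.0767  0.0429]
line [0.50000278 0.50097042 0.61381104 0.61758756]
```

```bash
python3 -m handwheel '{"hand":[0,0,0,0,0],"translation":[[1,0,0],[2,0,0],[3,0,0],[4,0,0],[4,0,0]],"turn":[[0,0,0],[0,0,0],[0,0,0],[0,0,0],[0,0,0]]}'
python3 -c 'from h import *;bar()'
python3 -m handwheel '{"hand":[0,0,0,0,0],"translation":[[1,0,0],[2,0,0],[3,0,0],[4,0,0],[4,0,0]],"turn":[[0,0,0],[0,0,0],[0,0,0],[0,0,0],[0,0,0]]}'
python3 -c 'from h import *;bar()'
```

```text
time: 9.57
position: [0.5154, -0.0825, 0.0565]
tool_rot: [0.712, 0.702, 0.0, 0.0]
ft_force: [-3.8, 0.9, -1.0]
grip_width: 0.0004
grip_force: 1.8
64 [0.6056 0.6186 0.6341] [ 0.6193 -0.0766  0.0429]
line [0.50393068 0.50463616 0.6159749  0.61812286]
time: 10.03
position: [0.5163, -0.0824, 0.0565]
tool_rot: [0.712, 0.702, -0.002, -0.002]
ft_force: [-8.7, -3.6, 3.1]
grip_width: 0.0003
grip_force: 4.8
63 [0.6061 0.6197 0.634 ] [ 0.6199 -0.0765  0.0431]
line [0.50448366 0.50488461 0.61264108 0.61931662]
```

```bash
python3 -m handwheel '{"hand":[0,0,0,0,0],"translation":[[1,0,0],[2,0,0.5],[3,0,1],[3,0,1],[3,0,1]],"turn":[[0,0,0],[0,0,0],[0,0,0],[0,0,0],[0,0,0]]}'
python3 -c 'from h import *;bar();orange("s8")
p,d,i=grab("top");cv2.imwrite("pics/t3.png",cv2.resize(p[150:240,235:325,::-1],None,fx=6,fy=6,interpolation=2))'
```

```text
time: 10.5
position: [0.5165, -0.0822, 0.0567]
tool_rot: [0.712, 0.702, -0.004, -0.005]
ft_force: [-13.4, -5.6, 1.1]
grip_width: 0.0004
grip_force: 6.7
62 [0.6051 0.6195 0.6342] [ 0.6196 -0.0762  0.0431]
line [0.50447871 0.50489958 0.61649274 0.61724271]
88 min [ 0.474 -0.105  0.021] max [0.638 0.032 0.139] mean [ 0.5967 -0.0697  0.0635]
```

View pics/s8.png

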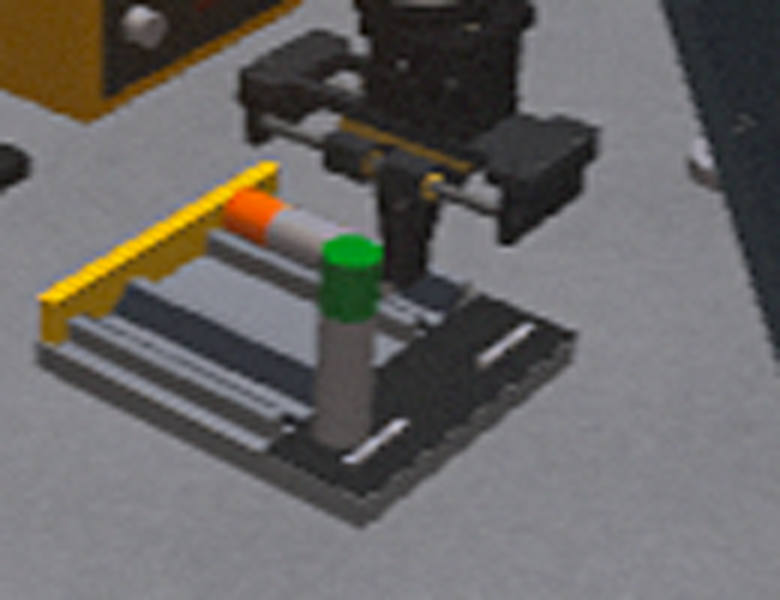

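The orange end (250,215) is flush against the yellow stop, and the finger force rises with no further travel, so it is home. I'll back off and raise the arm.

```bash
python3 -m handwheel '{"hand":[0,0,0,0,0,0,0,0,0,0,0,0],"translation":[[-3,0,0],[-8,0,0],[-16,0,0],[-28,0,0],[-40,0,0],[-48,0,4],[-52,0,16],[-54,0,36],[-54,0,64],[-54,0,94],[-54,0,116],[-54,0,122]],"turn":[[0,0,0],[0,0,0],[0,0,0],[0,0,0],[0,0,0],[0,0,0],[0,0,0],[0,0,0],[0,0,0],[0,0,0],[0,0,0],[0,0,0]]}'
python3 -m handwheel '{"hand":[0,0,0,0,0,0],"translation":[[0,-10,5],[0,-30,15],[0,-55,25],[0,-75,35],[0,-80,40],[0,-80,40]],"turn":[[0,0,0],[0,0,0],[0,0,0],[0,0,0],[0,0,0],[0,0,0]]}'
python3 -c 'from h import *;bar();orange("s9")'
```

```text
time: 11.65
position: [0.4714, -0.0836, 0.1838]
tool_rot: [0.712, 0.702, 0.002, 0.005]
ft_force: [0.3, -0.2, -0.0]
grip_width: 0.0005
grip_force: 0.0
time: 12.15
position: [0.4689, -0.1646, 0.2198]
tool_rot: [0.713, 0.701, 0.0, 0.001]
ft_force: [-0.0, -0.0, 0.3]
grip_width: 0.0005
grip_force: 0.0
62 [0.6053 0.6207 0.6332] [ 0.6199 -0.0767  0.0427]
line [0.52336796 0.52457746 0.61418842 0.61789461]
89 min [ 0.43  -0.144  0.022] max [0.636 0.028 0.301] mean [ 0.582  -0.0903  0.106 ]
```

View pics/s9.png

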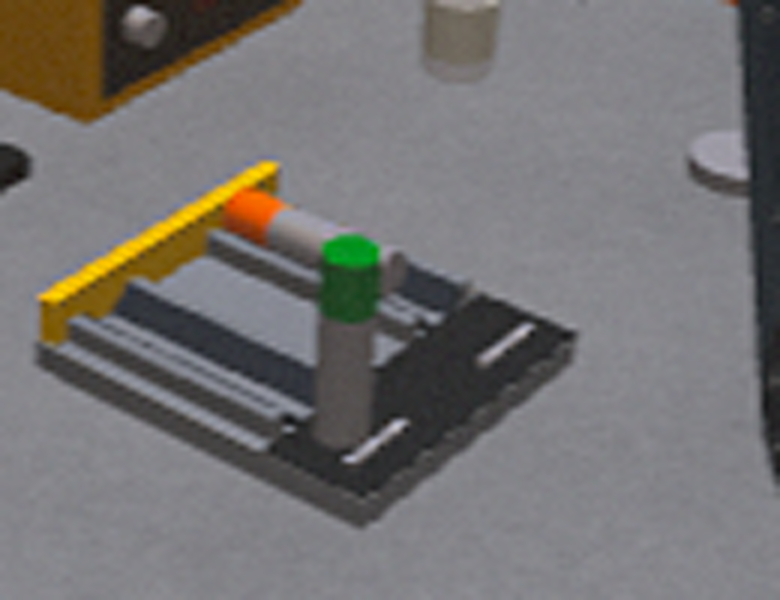

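The bar lies home against the stop with its foot at x ≈ 0.524, the green bar stands unmoved, and the arm is clear. Handing in.

```bash
python3 -c 'from rig import hand_in;print(hand_in())'
```

```text
the job is handed in; nothing more can be done
None
```

I tipped the orange bar into the right-lane groove and slid it home against the yellow stop; the green bar is still standing, the arm is clear, and the job was handed in at about 12 s (no verdict was returned).

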